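# Run up the barrel polisher

## Robot

A 7-joint arm with a two-finger parallel gripper is mounted at the origin on a cart in front of the work surface, level with it; the furniture and walls round the work are solid. World frame = base frame: x ahead of the robot, y to its left, z up, the work surface at z = 0. Lengths are in m, angles in rad, forces in N, time in s.
With the tool pointing down it reaches from about 0.4 to 0.9 m from the base axis. Payload 5.5 kg.
Tool frame: the origin (TCP) lies midway between the tips of the shut fingers; the grasp point (between the pads) lies 19 mm behind it (manip.grip_depth is the distance from the TCP to the grasp point, in m); z points along the fingers, y is the line along which they close (so a half turn about z gives the same grasp; the last joint's range is limited). The gripper opens to 92 mm and grips with 3 to 60 N. Pads are 19 mm wide; open, the fingers measure 130 mm over their backs; the gripper's body (75 mm by 190 mm) begins 47 mm behind the grasp point.
Start: joints at [-0.972, 0.501, -0.427, 1.55, 0.221, 1.138, -0.21], TCP at [0.214, 0.614, 0.227] pointing down, gripper open.
Joint ranges: [-2.88, 2.88], [-0.31, 2.03], [-1.54, 1.56], [0.2, 2.42], [-1.41, 4.55], [0.19, 2.02], [-2.57, 2.57]. Speed limits (rad/s): [2.57, 2.57, 3.14, 3.14, 3.14, 3.14, 3.14].

## Interface

Orientations are given as a unit quaternion [x, y, z, w].
In Python, from bench import manip gives the robot as it stands. Calls block until the motion is done:
- manip.move_pose(position, orientation): joint-space move of the TCP to a pose.
- manip.servo_line(position, ori=None, vel=0.15): straight line of the TCP; ori=None keeps the orientation; vel is the mean speed in m/s.
- manip.movej(angles): joint-space move.
- manip.open() and manip.close(f_grip=None): open the fingers fully, or close them until they stop; f_grip is the grip in N (None keeps the last).
- manip.sleep(seconds).
- manip.solve_ik(position, orientation): joint angles nearest the present ones, or None.
- manip.get_image(name): name is "side" or "top"; returns the picture (480x640x3 uint8, red, green, blue); there is no depth.
- manip.get_calibration(name): a dict with "vfov" (degrees; the focal length in pixels is half the picture's height over the tangent of half this angle, whatever the lens; pixels are square), "cx", "cy" (the principal point, pixels), "eye" and "attitude" of the camera in the world. Camera axes: x right, y down, z forward; pixel columns grow to the right and rows downward; lengths in m; the calibration is good to about 2 mm. A picture is of the moment at which its call begins. get_calibration takes no time and is no camera call.
A pose or a line that the arm cannot do raises manip.PlanningError and nothing moves.
- manip.hand_in(): hands the job in; it is judged then, once.
Readings, each from a call of its own:
- manip.current_clock(): time.
- manip.current_q(): joint angles.
- manip.current_joint_velocities(): joint speeds.
- manip.current_tau(): joint torques, N m.
- manip.current_tool_pos(): TCP position.
- manip.current_tcp_rot(): TCP orientation.
- manip.current_force(): force on the tool from outside, world axes, zero at the start.
- manip.current_wrist_torque(): the same for the moment, N m.
- manip.current_finger_gap(): finger opening in m.
- manip.current_gripper_force(): force on a finger pad.
Only numpy, scipy, OpenCV 4.12 (cv2) and the standard library are available. Lean on these libraries where they do the work, as an engineer would, in place of code of your own. Each camera call takes 0.05 s, during which the arm holds its last target. There are 200 camera calls.

## Task

Start the barrel polisher for the batch of buckles: press its hinged cover fully down until the hook has gone over the keeper pin and the sprung latch has flipped shut behind the pin. Only then bring the speed up, by rolling the edge wheel that stands out of the slot in the drive box until the pointer in the window beside it is level with the set tab. Leave the tab where it has been set and do not disturb the other things on the bench.

Things in the scene. Friction and masses are not known exactly. Their poses are not given: they have to be found in the camera images.
- polisher: bench barrel polisher, fixed to the bench: dark base plate 190 (x) x 360 (y) x 20 mm high; a black barrel on two rollers under a clear hinged cover at its right (-y) and a grey drive box at its left (+y; x -83..93, y 51..169 mm, aluminium face at z 108). Origin: centre of the underside on the bench; x points to its back, y to its left, z up; yawed up to 0.2 rad
- cover (a joint): hinge angle of the cover (rad): 0 fully down, grows as it opens upward; starts 0.4 to 0.85; stiff hinge, stays where it is left. Closing takes 1 to 2 N at the press lug, and up to 6 N between 0.18 and 0.05 rad while the pin pushes the latch aside. The clear cover with steel edges is 186 mm wide (y) and reaches 197 mm forward of its hinge; closed, its highest part is at z 139 mm
- cover_hinge (a point): point on the cover's hinge axis, in the middle of its width: at x +83, y -70, z 62 mm of the polisher; the axis runs along the polisher's y
- cover_press (a point): middle of the upper face of the black press lug (32 x 74 mm, 8 mm thick) at the cover's front edge, where it is pushed down; turns with the cover about the hinge. With the cover at 0 it is 181 mm ahead (-x) of and 45 mm above the hinge axis (x -98, y -70, z 107 mm of the polisher) and the face is level. The steel hook hangs under the lug, mouth downward
- keeper (a point): middle of the keeper pin, a fixed steel cross pin of 8 mm (along y) between two ears at the front of the base, at x -95, y -70, z 62 mm of the polisher; with the cover down it lies at the top of the hook's slot
- latch (a joint): angle of the sprung latch finger across the hook's mouth (rad): 0 shut, up to 1.5 while the pin pushes it aside; it snaps back to 0 under the pin when the cover is within about 0.04 of fully down, and then the cover cannot rise past 0.11
- wheel (a joint): angle of the ribbed black speed wheel (rad), 0 to 2.4; grows as its top is rolled to the polisher's +x (backward); starts 0.04 to 0.45; friction of 1 N at the rim holds it. The wheel is 64 mm across and 12.5 mm wide, its axle along the polisher's y, 88 mm above the bench; it stands 12 mm out of a slot 56 (x) x 17 (y) mm in the face. It drives the pointer, 33.3 mm per rad
- wheel_top (a point): highest point of the speed wheel's rim, fixed to the polisher at x -2, y +84, z 120 mm
- wheel_rim (a point): a point on the wheel's rim that turns with it; on top when the wheel is at 0
- pointer_tip (a point): end (left, +y) of the dark pointer, a crossbar 3.5 mm wide in the white window (94 x 17 mm, along x, its middle at y +124 mm of the polisher); it slides along the polisher's x, to +x as the wheel angle grows
- tab_tip (a point): point, towards the window, of the brass set tab (12 x 11 mm, standing 11 mm above the face) that sits on a rod along the left (+y) side of the window; its place along the polisher's x is the place wanted for the pointer, 19 to 69 mm beyond the pointer at the start; light enough to be pushed by a careless finger
- dye_bottle: bystander: dark brown bottle with a black cap, 42 mm wide, 85 mm high, on the bench left of the drive box; origin at its underside
- tin_lid: bystander: shallow round tin lid, 55 mm wide, 13 mm high, on the bench to the left; origin at its underside
- beeswax: bystander: yellow block 35 x 53 x 24 mm, before the polisher to the right; origin at its underside
- edge_beveller: bystander: slim tool with a wooden handle, 146 mm long, before the polisher to the right; origin at its underside
- wallet: bystander: black leather wallet, 123 x 161 x 25 mm, at the left; origin at its underside
- rawhide_mallet: bystander: wooden mallet, 171 mm long, at the right; origin at its underside

How it is judged:
By the outcome, as a careful person would: the job done as asked, in the order asked, and still so for the second after the job is handed in, with the robot touching nothing.
It also fails if it takes over 54 s, if anything falls off the work surface, if the arm or the gripper's body presses on something with over 40 N, if the wrist force passes 120 N, or if a joint passes its speed limit or range.

## Working session

There is one attempt and no reset: what is moved stays moved. The work goes in short steps, each a Python script; the robot and the scene stay as the last script left them, time stands still between calls to the robot, and variables do not carry over. Pictures are saved under pics/ and viewed, at most 10 in all, crops included, and the job is handed in when it is done.

```bash
ls; mkdir -p pics
python3 - <<'E'
from bench import manip
import cv2
for n in("side","top"):
    cv2.imwrite(f"pics/{n}0.png",manip.get_image(n)[:,:,::-1]); print(n,manip.get_calibration(n))
print(manip.current_clock(),manip.current_tool_pos(),manip.current_tcp_rot())
E
```

```text
bench.py
pics
side {'vfov': 52.360325992025835, 'cx': 316.0812495577934, 'cy': 241.32673688342854, 'eye': array([0.22766324, 0.8608764 , 1.23330789]), 'attitude': array([-0.16414295,  0.93582002, -0.30791686,  0.04985177])}
top {'vfov': 53.68580672658122, 'cx': 313.9073735533196, 'cy': 245.46936487040395, 'eye': array([0.38935684, 0.04243484, 1.31853102]), 'attitude': array([ 0.71280124, -0.70029835,  0.02565512, -0.02895568])}
0.1 [0.21398869 0.61309813 0.22577126] [ 1.67059815e-01  9.85946375e-01 -8.52019071e-04 -1.92699657e-04]
```

View pics/top0.png

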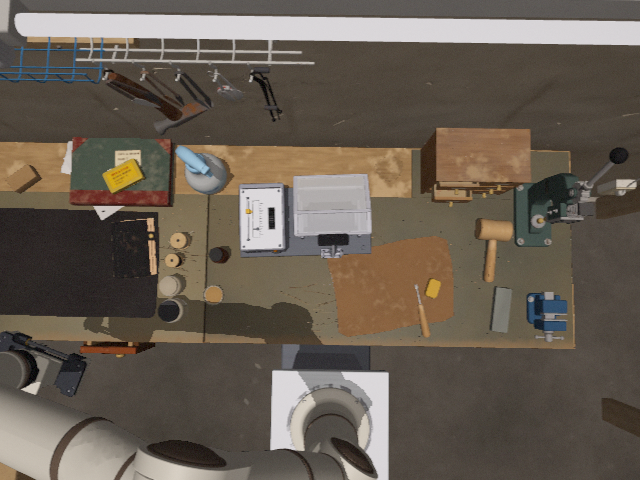

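View pics/side0.png

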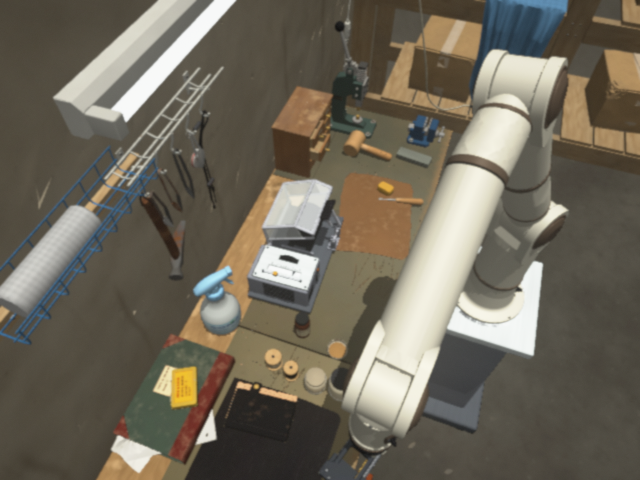

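The top view shows the drive box around (263,217), the open cover around (332,205) and the press lug at (333,240). The side view shows the drive box at (284,272) and the cover at (298,210). I'll zoom in on both.

Run:
```python
import cv2
t=cv2.imread("pics/top0.png")[170:265,230:380]; s=cv2.imread("pics/side0.png")[170:310,240:350]
cv2.imwrite("pics/tc.png",cv2.resize(t,None,fx=5,fy=5,interpolation=cv2.INTER_CUBIC))
cv2.imwrite("pics/sc.png",cv2.resize(s,None,fx=4,fy=4,interpolation=cv2.INTER_CUBIC))
```

```text
(no output)
```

View pics/tc.png

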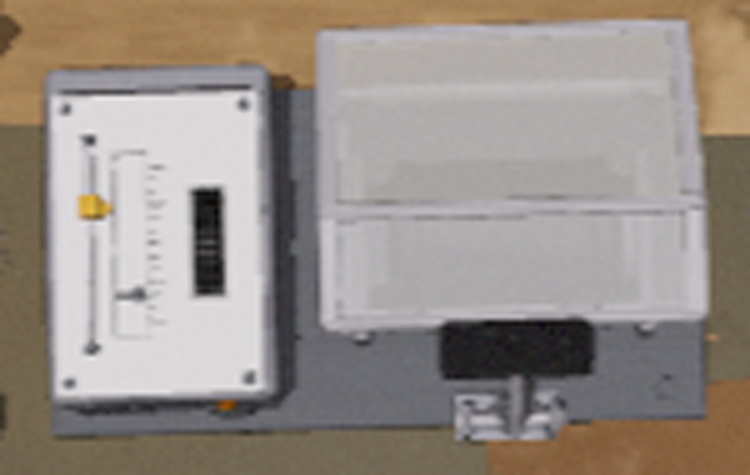

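View pics/sc.png

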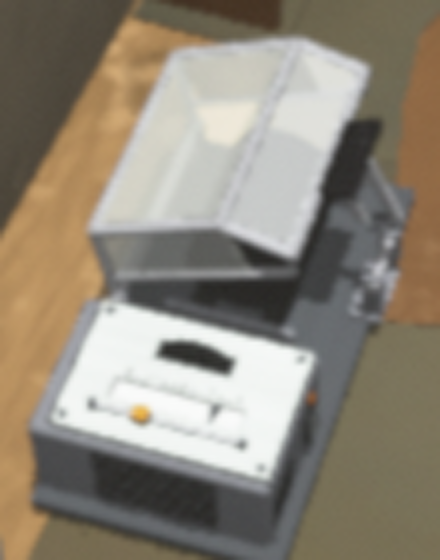

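The top crop (5x) shows the slot at (207,242), the brass tab at (92,207) with its tip at (112,208), the pointer's bar at (130,295) and the lug at (517,348). The side crop shows the cover open with the lug at (352,160). Next I'll measure all of these in both views.

```bash
cat > h.py <<'E'
import numpy as np, cv2
from scipy.spatial.transform import Rotation as R
from bench import manip
def cam(n):
    c=manip.get_calibration(n); f=240/np.tan(np.radians(c["vfov"]/2))
    return f,c["cx"],c["cy"],np.array(c["eye"]),R.from_quat(c["attitude"])
def ray(n,uv):
    f,cx,cy,e,r=cam(n); return e,r.apply([(uv[0]-cx)/f,(uv[1]-cy)/f,1])
def onz(n,uv,z):
    e,d=ray(n,uv); return e+d*(z-e[2])/d[2]
def tri(a,b):
    (e,d),(g,k)=ray("top",a),ray("side",b)
    s=np.linalg.lstsq(np.c_[d,-k],g-e,rcond=None)[0]; p,q=e+s[0]*d,g+s[1]*k
    return (p+q)/2,np.linalg.norm(p-q)
def proj(n,p):
    f,cx,cy,e,r=cam(n); v=r.inv().apply(np.array(p)-e); return np.array([cx+f*v[0]/v[2],cy+f*v[1]/v[2]])
def blob(m,box):
    "largest blob in box (u0,v0,u1,v1): centroid, area, contour"
    z=np.zeros_like(m); u0,v0,u1,v1=box; z[v0:v1,u0:u1]=m[v0:v1,u0:u1]
    c=max(cv2.findContours(z,cv2.RETR_EXTERNAL,cv2.CHAIN_APPROX_NONE)[0],key=cv2.contourArea)
    k=np.zeros_like(m); cv2.drawContours(k,[c],-1,1,-1); k&=(z>0).astype(k.dtype)
    v,u=np.nonzero(k); return np.array([u.mean(),v.mean()]),len(u),c
def masks(im):
    h=cv2.cvtColor(im,cv2.COLOR_BGR2HSV)
    return (cv2.inRange(h,(15,120,120),(35,255,255)),cv2.inRange(h,(0,0,0),(180,255,60)),cv2.inRange(h,(0,0,195),(180,40,255)))
E
python3 - <<'E'
from h import *
t,s=cv2.imread("pics/top0.png"),cv2.imread("pics/side0.png")
T,S=masks(t),masks(s)
bx={"tab":(0,(244,206,256,218),(268,266,284,280)),"slot":(1,(264,203,280,233),(275,250,304,266)),
"lug":(1,(314,228,354,250),(315,196,338,222)),"plate":(2,(236,184,290,252),(248,244,325,294))}
for k,(i,a,b) in bx.items():
    A,B=blob(T[i],a),blob(S[i],b); p,g=tri(A[0],B[0]); print(k,A[0],A[1],B[0],B[1],p.round(4),"gap",round(g,4))
    if k in("plate","lug"): print(cv2.minAreaRect(A[2]), [onz("top",c,.108).round(4)[:2] for c in cv2.boxPoints(cv2.minAreaRect(A[2]))])
g=cv2.cvtColor(t,cv2.COLOR_BGR2GRAY); print(g[200:240,250:264])
E
```

```text
tab [248.         210.81818182] 22 [274.875 273.125] 8 [0.5685 0.2198 0.1101] gap 0.0014
slot [271.06382979 217.60638298] 94 [288.41304348 258.39130435] 46 [0.5525 0.1604 0.1075] gap 0.0011
lug [332.81231672 239.41055718] 341 [327.04545455 210.06493506] 154 [0.494  0.0026 0.1642] gap 0.0006
((333.0, 240.5), (13.0, 30.0), 90.0) [array([0.5127, 0.039 ]), array([ 0.514, -0.038]), array([ 0.4806, -0.0384]), array([0.4793, 0.0384])]
plate [260.59610706 218.63600973] 2055 [285.49909475 267.32468316] 1657 [0.5502 0.1879 0.1026] gap 0.0007
((260.9577941894531, 218.26492309570312), (59.80067825317383, 41.03042984008789), 88.91908264160156) [array([0.6267, 0.2429]), array([0.6305, 0.1369]), array([0.4757, 0.1304]), array([0.4718, 0.2354])]
[[216 211 202 197 191 184 176 174 168 200 217 218 218 218]
 [217 212 184 181 209 219 217 218 211 214 217 216 218 218]
 [217 211 199 209 218 217 218 218 212 213 217 216 216 218]
 [218 211 206 212 217 218 218 219 212 199 171 156 180 208]
 [218 212 184 200 217 218 217 218 212 214 216 216 217 216]
 [218 211 185 199 218 217 218 217 212 197 190 207 217 217]
 [217 
[... 1300 characters left out ...]
6 192 166 170 168 135 104 106 185 196 189 207 217]
 [216 218 186 135 129 125 119 112 107 162 187 207 217 217]
 [218 217 189 199 220 218 204 181 184 202 216 218 217 216]
 [218 217 191 199 218 218 217 218 217 195 182 209 216 218]
 [217 218 189 199 218 217 217 218 217 214 214 217 217 218]
 [217 218 189 200 218 217 217 217 218 196 202 216 217 218]
 [218 218 193 202 217 217 217 217 218 208 195 191 191 208]
 [219 218 193 202 219 218 217 217 218 208 212 217 217 217]
 [217 217 193 201 217 218 217 217 217 213 214 218 218 217]
 [217 217 211 201 198 200 200 200 207 203 211 217 216 218]
 [218 217 218 218 219 218 218 218 218 218 217 217 217 217]
 [191 218 218 216 217 217 217 217 218 217 218 217 219 217]]
```

```bash
cat >> h.py <<'E'
YAW=.042; O=np.array([.5575,.076,0]); RZ=R.from_euler("z",YAW)
Q=np.array([np.cos(np.pi/2+YAW/2),np.sin(np.pi/2+YAW/2),0,0])
def W(x,y,z): return O+RZ.apply(np.array([x,y,z])/1e3)
def L(p): return RZ.inv().apply(np.array(p)-O)*1e3
def lug(a,dz=0): c,s=np.cos(a),np.sin(a); return W(83-181*c+45*s,-70,62+181*s+45*c+dz)
def fz(): return np.array(manip.current_force()).round(1)
E
python3 - <<'E'
from h import *
p=manip.current_tool_pos(); manip.close()
manip.servo_line([p[0],p[1],.30])
manip.move_pose(lug(.45,100),Q)
print(manip.current_clock(),L(manip.current_tool_pos()),manip.current_q(),fz())
manip.servo_line(lug(.45,40),vel=.1)
z=lug(.45,40)[2]; f0=fz()
while z>.15:
    z-=.003; q=lug(.45); q[2]=z; manip.servo_line(q,vel=.05)
    d=fz()-f0
    if abs(d[2])>1: break
print(manip.current_clock(),z,d,L(manip.current_tool_pos()))
E
```

```text
4.575 [-60.22467405 -68.97920614 281.20751633] [-7.01821960e-02  1.47183108e-01  8.44013840e-03  1.86670248e+00
 -1.71566702e-03  1.12765975e+00  1.55324264e+00] [-1.  -0.2 -0.3]
11.075 0.15224888128000308 [-1.6 -0.9  1.6] [-61.14419241 -70.03081537 151.81093635]
```

Run:
```python
from h import *
cs=[]
for n,(u0,v0,u1,v1) in (("side",(240,170,350,310)),("top",(230,150,380,265))):
    im=manip.get_image(n)[:,:,::-1].copy(); cv2.imwrite(f"pics/{n}1.png",im)
    cs.append(cv2.resize(im[v0:v1,u0:u1],(330,420) if n=="side" else (450,345),interpolation=cv2.INTER_CUBIC))
o=np.zeros((420,780,3),np.uint8); o[:,:330]=cs[0]; o[:345,330:]=cs[1]; cv2.imwrite("pics/c1.png",o)
```

```text
(no output)
```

View pics/c1.png

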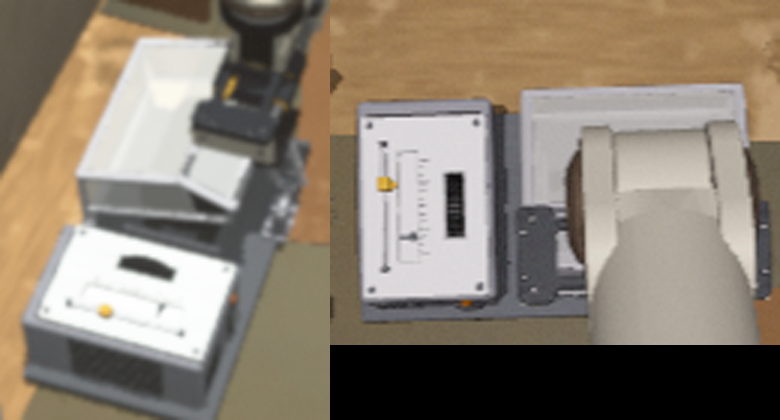

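The side view shows the shut fingers on the cover's front edge, at about (240,150) in the crop, with the cover partly pushed down. The fingers are a little too far back, so I'll shift them forward and press along the arc.

Run:
```python
from h import *
manip.servo_line(W(-61,-70,165),vel=.15); manip.servo_line(W(-85,-70,165),vel=.15)
f0=fz(); print(f0)
for z in (150,140,132,124,118,113,110,108,106.5,105.5,104.5,103.5):
    a=max(0,np.arcsin(np.clip((z-62)/186.5,-1,1))-np.arctan2(45,181))
    x=min(-85,lug(a)[0] and L(lug(a))[0])
    manip.servo_line(W(x,-70,z),vel=.08); d=fz()-f0
    print(z,round(a,3),d,L(manip.current_tool_pos()).round(1))
    if d[2]>18: break
print(manip.current_clock())
```

```text
[ 0.3  0.3 -0.1]
150 0.248 [-0.9 -0.8 -0.3] [-85.1 -70.  149.4]
140 0.188 [-0.4 -1.   0.7] [-86.5 -70.  139.8]
132 0.141 [ 0.4 -1.   0.3] [-90.  -70.  132.1]
124 0.095 [-0.2 -0.8  0.5] [-93.4 -70.  123.9]
118 0.061 [-0.1 -0.1 -0.1] [-95.4 -70.  117.6]
113 0.033 [-1.1 -0.4  0.5] [-96.9 -70.  112.6]
110 0.017 [ 0.  -0.6 -0.4] [-97.4 -70.  109.8]
108 0.006 [-0.7 -1.   0. ] [-97.9 -70.  107.9]
106.5 0 [-3.3  1.1  8.5] [-97.7 -70.  107.2]
105.5 0 [-6.  -0.3 18.2] [-97.6 -70.  107.1]
14.3667
```

Run:
```python
from h import *
manip.servo_line(W(-98,-70,170),vel=.2)
manip.move_pose(W(-10,30,230),Q)
cs=[]
for n,(u0,v0,u1,v1) in (("side",(240,170,350,310)),("top",(230,165,380,265))):
    im=manip.get_image(n)[:,:,::-1].copy(); cv2.imwrite(f"pics/{n}2.png",im)
    cs.append(cv2.resize(im[v0:v1,u0:u1],(330,420) if n=="side" else (450,300),interpolation=cv2.INTER_CUBIC))
    for k,p in dict(closed=W(-98,-70,107),open11=lug(.11)).items(): print(n,k,proj(n,p))
T,S=(masks(cv2.imread(f"pics/{n}2.png"))[1] for n in("top","side"))
try:
    A=blob(T,(300,225,370,262)); print(A[:2]); B=blob(S,(312,200,345,250)); print(B[:2]); print(L(tri(A[0],B[0])[0]))
except Exception as e: print(e)
o=np.zeros((420,780,3),np.uint8); o[:,:330]=cs[0]; o[:300,330:]=cs[1]; cv2.imwrite("pics/c2.png",o)
print(manip.current_clock())
```

```text
side closed [336.66193206 225.26290967]
side open11 [334.94697127 220.59236682]
top closed [332.12528459 253.79981226]
top open11 [332.3273896  250.94376744]
(array([336.41810345, 253.79741379]), 232)
(array([336.77483444, 227.1192053 ]), 151)
[-96.41907562 -81.99974289  82.80857717]
15.575
```

View pics/c2.png

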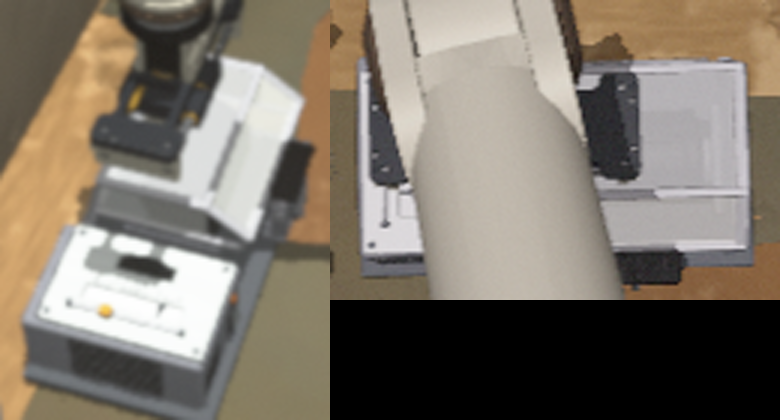

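The top crop puts the lug at row 253.8, and my prediction for a fully closed cover is row 253.8 (250.9 at 0.11 rad). So the cover is staying down. Next I'll roll the wheel in short strokes.

```bash
cat >> h.py <<'E'
def subrow(g,cols,r0,r1):
    w=np.clip(205.-g[r0:r1,cols[0]:cols[1]].astype(float),0,None); return (w.sum(1)@np.arange(r0,r1))/w.sum()
def stroke(x0,dx,press=6):
    manip.servo_line(W(x0,84,126),vel=.2); f0=fz(); z=122
    while z>116:
        z-=.7; manip.servo_line(W(x0,84,z),vel=.05)
        if (fz()-f0)[2]>press: break
    print("contact",round(z,1),fz()-f0)
    manip.servo_line(W(x0+dx,84,z),vel=.06); print("end",fz()-f0,L(manip.current_tool_pos()).round(1))
    manip.servo_line(W(x0+dx,84,128),vel=.1)
def park(): 
    manip.servo_line(W(-10,40,200),vel=.3); manip.servo_line(W(-61,-70,200),vel=.3)
def ptr(g): # pointer row: darkest row in the window's left part, columns 253..257
    w=g[200:240,253:256].astype(float).mean(1); w=np.clip(190-w[2:36],0,None); r=202+np.arange(34)
    k=r[w.argmax()]; m=abs(r-k)<=2; return (w[m]@r[m])/w[m].sum()
E
python3 - <<'E'
from h import *
g=cv2.cvtColor(cv2.imread("pics/top0.png"),cv2.COLOR_BGR2GRAY); r=ptr(g)
print(r,"pointer",L(onz("top",(255,r),.108)),"tab",L(onz("top",(251,211.4),.113)))
manip.servo_line(W(-10,60,180)); 
stroke(-10,17); stroke(-10,17); park()
im=manip.get_image("top")[:,:,::-1].copy(); cv2.imwrite("pics/top3.png",im); g=cv2.cvtColor(im,cv2.COLOR_BGR2GRAY)
print(ptr(g),manip.current_clock()); print(g[204:234,249:260])
E
```

```text
228.7327935222672 pointer [-28.76128673 126.29958891 108.        ] tab [ 15.62717865 135.28096453 113.        ]
contact 119.2 [-0.1 -0.5  6.2]
end [ 1.6 -0.2  5.5] [  8.4  84.1 120.1]
contact 119.2 [-0.4 -0.7  6.3]
end [ 0.4 -0.3  5.4] [  8.4  84.1 120.1]
214.30678466076697 21.2083
[[194 219 213 183 199 218 216 218 217 212 214]
 [194 217 213 185 202 217 216 218 217 213 199]
 [194 217 211 183 200 217 218 217 218 212 213]
 [193 218 212 180 198 217 218 217 218 213 210]
 [191 217 211 178 197 218 216 218 218 213 190]
 [147 190 212 179 197 218 217 217 217 214 209]
 [139 143 187 170 198 218 217 218 217 212 194]
 [140 148 173 159 197 217 218 217 218 217 198]
 [145 149 159 146 196 217 217 216 216 216 210]
 [ 96 126 197 184 195 215 215 183 129 117 160]
 [207 217 218 181 117 107 111 113 106 100 184]
 [209 217 217 185 132 149 185 164 123 121 184]
 [208 218 217 192 201 217 217 200 186 206 198]
 [198 220 216 192 202 217 216 217 217 218 212]
 [192 218 218 191 202 216 218 218 218 218 185]
 [193 217 218 207 210 217 217 216 218 218 208]
 [193 217 218 206 210 217 218 218 219 219 207]
 [192 218 217 193 201 218 218 216 218 218 194]
 [192 218 217 187 197 217 217 218 218 217 209]
 [194 219 219 189 197 217 217 218 217 218 208]
 [194 218 217 186 197 218 219 218 217 218 206]
 [195 218 219 186 199 217 217 217 217 218 205]
 [197 218 217 186 197 217 218 216 217 217 189]
 [195 217 218 192 202 218 218 217 218 218 212]
 [196 219 217 191 200 216 218 218 217 217 213]
 [197 217 217 186 199 218 218 218 218 218 199]
 [197 218 218 190 199 218 218 218 217 218 213]
 [197 218 217 189 200 217 219 217 217 217 193]
 [197 218 217 189 200 217 218 217 218 217 213]
 [196 217 216 190 199 217 217 217 217 218 197]]
```

Run:
```python
from h import *
s=manip.get_image("side")[:,:,::-1].copy(); cv2.imwrite("pics/side3.png",s)
t=cv2.imread("pics/top3.png")
a=cv2.resize(t[200:240,240:265],None,fx=14,fy=14,interpolation=cv2.INTER_NEAREST)
b=cv2.resize(s[258:288,262:292],None,fx=14,fy=14,interpolation=cv2.INTER_NEAREST)
o=np.zeros((560,780,3),np.uint8); o[:,:350]=a; o[:420,355:775]=b; cv2.imwrite("pics/c3.png",o)
for r in (213.5,214.3): print(r,L(onz("top",(255,r),.108)))
for z in (.108,.113,.119): print(z,L(onz("top",(251,211.4),z)))
for x in (8,10,12,14,16): print(x,*[np.r_[proj("top",W(x,y,z)),proj("side",W(x,y,z))].round(1) for y,z in((132.5,108),(134,119),(146,119))])
```

```text
213.5 [ 10.68581645 125.7253813  108.        ]
214.3 [  8.60921255 125.75560917 108.        ]
0.108 [ 16.39460553 135.95185805 108.        ]
0.113 [ 15.62717865 135.28096453 113.        ]
0.119 [ 14.7062664  134.47589232 119.        ]
8 [252.4 214.6 279.1 271.2] [251.2 214.  278.7 269.4] [246.5 214.1 277.2 273. ]
10 [252.4 213.8 278.5 271. ] [251.2 213.2 278.  269.2] [246.5 213.3 276.5 272.8]
12 [252.4 213.1 277.8 270.8] [251.2 212.4 277.4 269.1] [246.5 212.6 275.8 272.6]
14 [252.4 212.3 277.1 270.6] [251.2 211.7 276.7 268.9] [246.5 211.8 275.1 272.4]
16 [252.3 211.5 276.4 270.4] [251.2 210.9 276.  268.7] [246.5 211.  274.4 272.2]
```

View pics/c3.png

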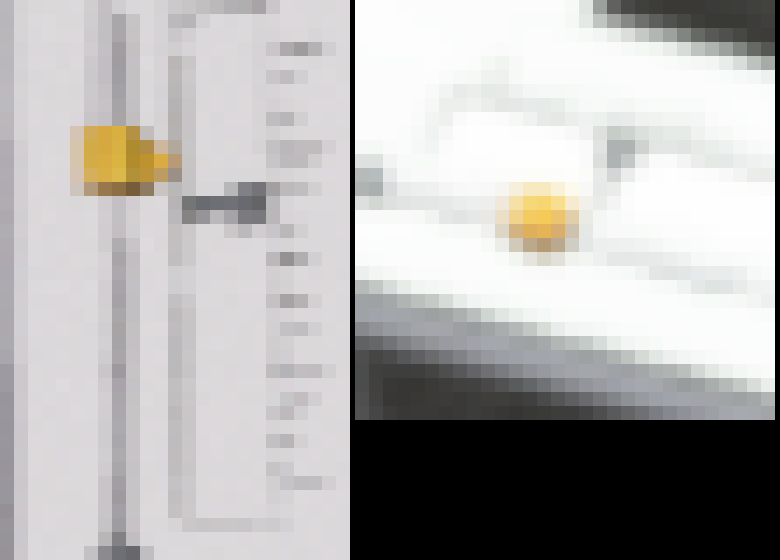

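The pointer bar is at row 214.3 in the top view (x ≈ 8.6 mm). The tab tip is at row 211.5 (x ≈ 16 mm, top-face centre at 210.8). About 7.4 mm remains.

Run:
```python
from h import *
manip.servo_line(W(-10,40,200),vel=.3)
stroke(-6,6.5); park()
t=manip.get_image("top")[:,:,::-1].copy(); cv2.imwrite("pics/top4.png",t); g=cv2.cvtColor(t,cv2.COLOR_BGR2GRAY)
s=manip.get_image("side")[:,:,::-1].copy(); cv2.imwrite("pics/side4.png",s)
r=ptr(g); print(r,L(onz("top",(255,r),.108)),manip.current_clock()); print(g[206:218,244:262])
a=cv2.resize(t[200:240,240:265],None,fx=14,fy=14,interpolation=cv2.INTER_NEAREST)
b=cv2.resize(s[258:288,262:292],None,fx=14,fy=14,interpolation=cv2.INTER_NEAREST)
o=np.zeros((560,780,3),np.uint8); o[:,:350]=a; o[:420,355:775]=b; cv2.imwrite("pics/c4.png",o)
```

```text
contact 119.2 [-1.   0.   6.2]
end [-0.5  0.2  5.3] [  2.   84.1 120.2]
211.1485507246377 [ 16.79276292 125.63648618 108.        ] 24.9833
[[218 219 199 192 162 193 218 211 183 201 217 217 218 219 213 215 218 218]
 [217 218 202 195 165 194 216 210 178 197 217 217 216 219 214 209 214 218]
 [218 217 199 194 166 192 217 212 178 197 217 217 216 218 212 189 184 208]
 [217 199 174 171 174 145 191 212 177 196 217 218 217 216 212 208 212 216]
 [216 197 172 170 175 142 145 187 171 194 216 217 187 129 128 166 185 189]
 [217 199 175 172 179 142 149 172 151 113 111 111 107 107 104 156 186 187]
 [217 199 176 176 182 142 149 161 137 150 184 195 168 129 121 185 213 217]
 [218 198 155 120 117  96 124 197 184 197 217 217 200 205 217 199 187 189]
 [218 217 218 207 192 208 217 219 184 197 217 218 219 218 217 214 215 217]
 [217 217 217 206 194 208 217 217 184 197 217 217 217 217 218 212 213 217]
 [218 217 217 205 193 207 217 217 192 201 218 219 218 217 218 198 186 208]
 [217 218 217 206 173 197 218 217 192 201 217 217 218 218 217 212 211 216]]
```

View pics/c4.png

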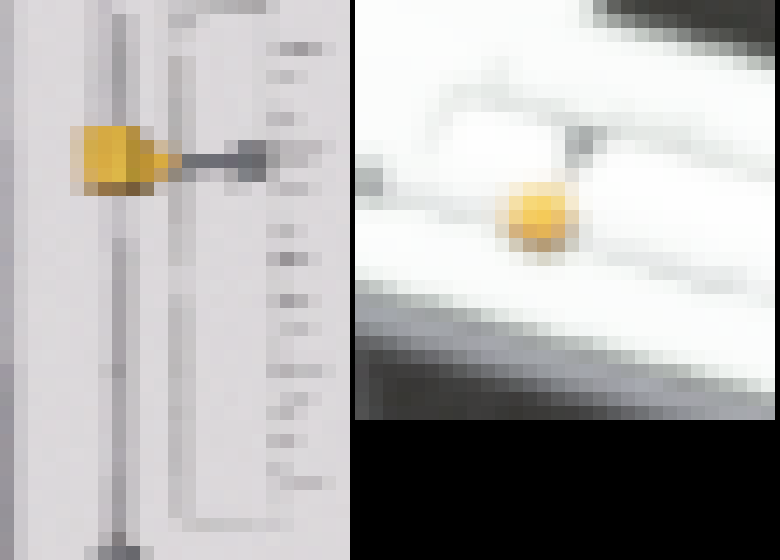

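The pointer bar (row 211.1, x ≈ 16.8 mm) is level with the tab. The tab's block edges at rows 208.5 and 213.5 put its middle at x ≈ 16.8 mm. Now I'll move clear, check the cover and the bystanders, and hand in.

Run:
```python
from h import *
manip.servo_line(W(-61,-70,300),vel=.3)
manip.movej([-0.972,0.501,-0.427,1.55,0.221,1.138,-0.21])
t=manip.get_image("top")[:,:,::-1].copy(); cv2.imwrite("pics/top5.png",t)
A=blob(masks(t)[1],(310,235,356,262)); print(A[:2],proj("top",W(-98,-70,107)),ptr(cv2.cvtColor(t,cv2.COLOR_BGR2GRAY)),manip.current_clock())
d=cv2.absdiff(t,cv2.imread("pics/top0.png")).max(2)>60
n,_,st,_=cv2.connectedComponentsWithStats(d.astype(np.uint8)); print([list(x) for x in st[1:] if x[4]>6])
cv2.imwrite("pics/c5.png",cv2.resize(t[165:265,230:380],None,fx=5,fy=5,interpolation=cv2.INTER_CUBIC))
```

```text
(array([346.22222222, 252.33333333]), 9) [332.12528459 253.79981226] 211.1418181818182 27.925
[[np.int32(293), np.int32(174), np.int32(75), np.int32(13), np.int32(705)], [np.int32(369), np.int32(197), np.int32(3), np.int32(37), np.int32(59)], [np.int32(253), np.int32(210), np.int32(6), np.int32(3), np.int32(10)], [np.int32(253), np.int32(228), np.int32(6), np.int32(2), np.int32(9)], [np.int32(296), np.int32(233), np.int32(73), np.int32(28), np.int32(1134)], [np.int32(16), np.int32(333), np.int32(16), np.int32(7), np.int32(44)], [np.int32(36), np.int32(339), np.int32(30), np.int32(13), np.int32(64)], [np.int32(70), np.int32(353), np.int32(16), np.int32(6), np.int32(28)], [np.int32(20), np.int32(386), np.int32(7), np.int32(3), np.int32(7)]]
```

View pics/c5.png

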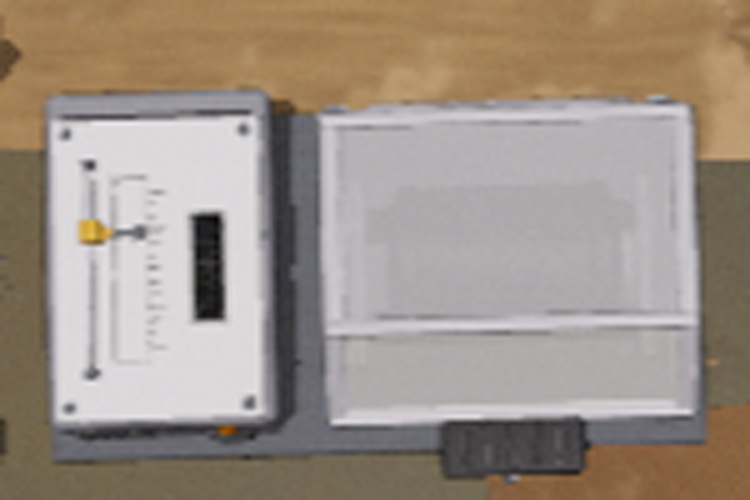

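The lug's middle is at (332.6, 254.4), which matches a fully closed cover. The pointer at (130,232) in the crop is level with the tab at (105,232), and the only other changes in the picture are the arm's.

```bash
python3 -c "
from bench import manip; print(manip.hand_in())"
```

```text
the job is handed in; nothing more can be done
None
```

The job is handed in: the cover is pressed fully down onto its stop and stays closed, and the wheel was then rolled until the pointer is level with the untouched set tab, to within about 0.5 mm; the latch finger itself could not be seen, so its snapping shut is inferred from the cover's position.

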